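Lay the yellow-lidded spice jar in its cradle

ROBOT

A 7-joint arm with a two-finger parallel gripper is mounted at the origin on the work surface. World frame = base frame: x ahead of the robot, y to its left, z up, the work surface at z = 0. Lengths are in m, angles in rad, forces in N, time in s.
With the tool pointing down it reaches from about 0.4 to 0.925 m from the base axis. Payload 5.6 kg.
Tool frame: the origin (TCP) lies at the very end of the fingers, on their centre line; the grasp point (between the pads) lies 19 mm behind it; z points along the fingers, y is the line along which they close (so a half turn about z gives the same grasp; the last joint's range is limited). The gripper opens to 85 mm and grips with 20 to 120 N. Pads are 22 mm wide; open, the fingers measure 114 mm over their backs; the gripper's body (76 mm by 85 mm) begins 54 mm behind the grasp point. The pads swing forward as they close: fully open they stand 13 mm farther back than shut.
Start: joints at [-0.043, 0.468, -0.012, 1.603, 0.006, 1.071, -0.056], TCP at [0.65, -0, 0.231] pointing down, gripper open.
Joint ranges: [-2.53, 2.53], [-0.31, 2.02], [-1.57, 1.55], [0.28, 2.44], [-1.29, 4.43], [0.15, 1.84], [-2.92, 2.92]. Speed limits (rad/s): [2.57, 2.57, 3.14, 3.14, 3.14, 3.14, 3.14].

INTERFACE

Orientations are given as a rotation vector (axis times angle).
In Python, from station import robot gives the robot as it stands. The module is installed in compiled form; this text tells all that it offers.
- The arm moves only by the tool arm_command, never from a script. Its argument "deltas" is a list of rows, each a list of 3 entries, a list of its own where there are three numbers: the shift along the tool's x, y, z in mm, then the turn, a rotation vector about the tool's x, y, z in rad, then the finger opening in mm, from 0 to 85.4. In form: [[[x, y, z], [ax, ay, az], gripper], ...]. A call has 1 to 12 rows; each row is the pose to reach, as a shift and turn from the pose commanded when the call began, along the tool's axes at that moment; what a row does not reach only later rows make up. A row lasts 1/8 s, in which the tool goes at most 62.5 mm and 10.7 degrees, less where a joint would pass 70% of its speed; a pose out of reach is approached as far as the arm can. A call with a gripper value outside its range is refused whole. The fingers move at their own pace and stop on an object; "squeeze" is the grip in N (left out, the last holds). Time passes only in rows, so rows that repeat a pose let the fingers close. It gives the time, the measured TCP pose, the force, the opening and the grip force at its end, in the units of the state.
- robot.sense(): the state, without advancing time (a new reading comes with each control period).
- robot.capture(name): name is "scene" or "side" or "wrist"; returns a dict with "pixels" (400x640x3 uint8, blue, green, red), "range_z" (400x640 float32, m along the optical axis (not along the pixel's ray), 0 where there is no reading), "fx", "fy", "cx", "cy" (pixels), "rvec" (rotation vector, rad) and "tvec" (3), from world to camera coordinates, as OpenCV has them; the wrist camera has in their place "hand_eye" (4x4, takes a point from camera to tool coordinates, whose origin is the TCP and whose axes are the flange's). Camera axes: x right, y down, z forward; pixel columns grow to the right and rows downward; lengths in m; the calibration is good to about 2 mm. A picture is of the moment at which its call begins: read the wrist's pose just before it.
- robot.sign_off(): hands the job in; it is judged then, once.
The state is a dict: "t": time; "q": joint angles; "dq": joint speeds; "joint_torque": joint torques, N m; "position": TCP position; "ee_rot": TCP orientation; "ft_force": force on the tool from outside, world axes, zero at the start; "torque": the same for the moment, N m; "opening": finger opening in m; "grasp_force": force on a finger pad.
Only numpy, scipy, OpenCV 4.12 (cv2) and the standard library are available. Lean on these libraries where they do the work, as an engineer would, in place of code of your own. Each camera call takes 0.05 s, during which the arm holds its last target. There are 200 camera calls.

TASK

Pick up the spice jar with the yellow lid and lay it on its side in the empty beech cradle, centred and resting on both saddles, with the lid towards either end. Set it down rather than letting it drop, and let go of it. Leave the two jars with the blue and the white lid standing where they are.

Things in the scene. Friction and masses are not known exactly. Their poses are not given: they have to be found in the camera images.
- jar_yellow: A spice jar, an amber glass cylinder with a paper label and a yellow lid: 46 mm in diameter over its whole length, lid included, 120 mm tall, about 200 g. Origin on its axis at mid-length (60 mm from either end); z runs along it towards the lid. It starts upright, lid up, on the tray (floor 3 mm thick, rim 22 mm). This is the jar to lay down.
- jar_blue: A spice jar, an amber glass cylinder with a paper label and a blue lid: 46 mm in diameter over its whole length, lid included, 120 mm tall, about 200 g. Origin on its axis at mid-length (60 mm from either end); z runs along it towards the lid. It starts upright, lid up, on the tray (floor 3 mm thick, rim 22 mm). To be left alone.
- jar_white: A spice jar, an amber glass cylinder with a paper label and a white lid: 46 mm in diameter over its whole length, lid included, 120 mm tall, about 200 g. Origin on its axis at mid-length (60 mm from either end); z runs along it towards the lid. It starts upright, lid up, on the tray (floor 3 mm thick, rim 22 mm). To be left alone.
- cradle_seat (a point): Where the middle of the laid jar belongs in the fixed beech cradle: in the air midway between its two V saddles, 65 mm above the work surface. x is level, along the cradle (the laid jar's axis, either way round); z up. Saddles: 12 mm thick, centred at x = -44 and +44 mm, 67 mm wide, tops 6 mm below this point, 45 degree sides. Between them it is open down to a 116 x 84 mm board 50 mm below.
There are look-alikes about, which are no part of the job. Of the things shaped like the part that bears cradle_seat, the wooden one is meant.

How it is judged:
At the end, for the whole second after the job is handed in: The yellow-lidded jar lies at rest and released in the cradle: its middle within 15 mm of the seat point and its axis within 10 degrees of the cradle's, either way round (distance between jar_yellow and cradle_seat below 0.015 m and angle between the z axis of jar_yellow and the x axis of cradle_seat, either way round below 0.175 rad and linear speed of jar_yellow below 0.02 m/s and angular speed of jar_yellow below 0.2 rad/s); the robot touches nothing.
It fails at once if the yellow-lidded jar is dropped: it moves faster than 0.6 m/s while no finger touches it (a free fall of about 18 mm) (linear speed of jar_yellow above 0.6 m/s and contact force between the fingers and jar_yellow below 0.01 N).
It fails at once if the blue- or white-lidded jar is shifted more than 30 mm or tipped more than 17 degrees (distance of any of jar_blue, jar_white from where it was at the start of the episode above 0.03 m or angle between any of jar_blue, jar_white's own z axis and vertical above 0.3 rad).
It also fails if it takes over 51 s, if anything falls off the work surface, if the arm or the gripper's body presses on something with over 40 N, if the wrist force passes 120 N, or if a joint passes its speed limit or range.

## Working session

There is one attempt and no reset: what is moved stays moved. The work goes in short steps, Python scripts to look and compute and a tool call to move; the robot and the scene stay as the last step left them, time stands still between calls to the robot, and variables do not carry over. Pictures are saved under pics/ and viewed, at most 10 in all, crops included, and the job is handed in when it is done.

Besides the shell and the picture viewer there is one more tool, called after ">>>" as a command line: name --argument value ..., lists and objects as JSON in quotes. arm_command: Moves the arm, as the interface text tells. Its arguments: {"type":"object","properties":{"deltas":{"type":"array","items":{"type":"array"}},"squeeze":{"type":"number"}},"required":["deltas"]}

```bash
mkdir -p pics; cat > h.py <<'E'
import numpy as np, cv2
from station import robot
from scipy.spatial.transform import Rotation as R
def grab(n):
    s=robot.sense(); c=robot.capture(n)
    if n=="wrist":
        T=np.eye(4);T[:3,:3]=R.from_rotvec(s["ee_rot"]).as_matrix();T[:3,3]=s["position"];c["T"]=T@np.array(c["hand_eye"])
    else:
        T=np.eye(4);T[:3,:3]=R.from_rotvec(np.ravel(c["rvec"])).as_matrix();T[:3,3]=np.ravel(c["tvec"]);c["T"]=np.linalg.inv(T)
    return c
def cloud(c):
    v,u=np.mgrid[:400,:640];z=c["range_z"].astype(float)
    P=np.stack([(u-c["cx"])/c["fx"]*z,(v-c["cy"])/c["fy"]*z,z],-1)
    W=P@c["T"][:3,:3].T+c["T"][:3,3];W[z==0]=np.nan
    return W
E
python3 - <<'E'
from h import *
for n in ("scene","side"):
    c=grab(n);cv2.imwrite(f"pics/{n}1.png",c["pixels"]);np.save(n+"1.npy",cloud(c));print(n,c["T"][:3,3])
s=robot.sense();print(s)
E
```

```text
scene [ 1.4995718  -0.47531114  0.96965515]
side [-0.24837312 -1.16107423  0.8450778 ]
{'t': 0.1, 'q': array([-0.04300516,  0.46831583, -0.01156061,  1.60355183,  0.00602522,
        1.07137333, -0.05629299]), 'dq': array([-0.00110214, -0.00165931,  0.00131559, -0.00121915,  0.00145621,
       -0.00025703,  0.00061249]), 'joint_torque': array([ 1.06754396e-03, -5.33521950e+01,  2.19214533e-02, -2.51963443e+01,
        1.15740488e-02,  4.25570266e-03,  1.47225879e-06]), 'position': array([ 6.49495735e-01, -9.54243513e-05,  2.30407822e-01]), 'ee_rot': array([-2.22080208e+00, -2.22062940e+00,  1.95950558e-03]), 'ft_force': array([-0.24999623, -0.18024169,  0.77509192]), 'torque': array([ 0.02152937,  0.02951945, -0.02727092]), 'grasp_force': 0.0, 'opening': 0.0854503021834588}
```

View pics/scene1.png

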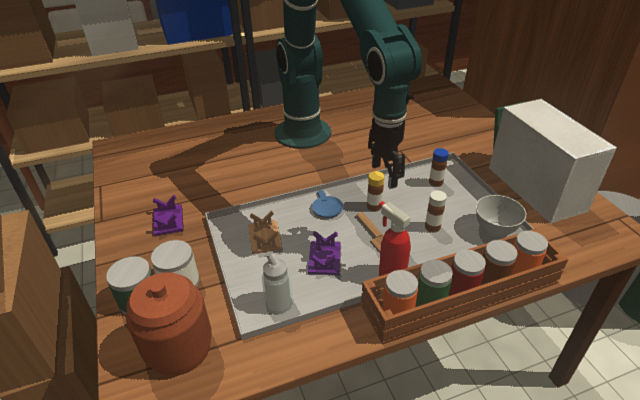

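View pics/side1.png

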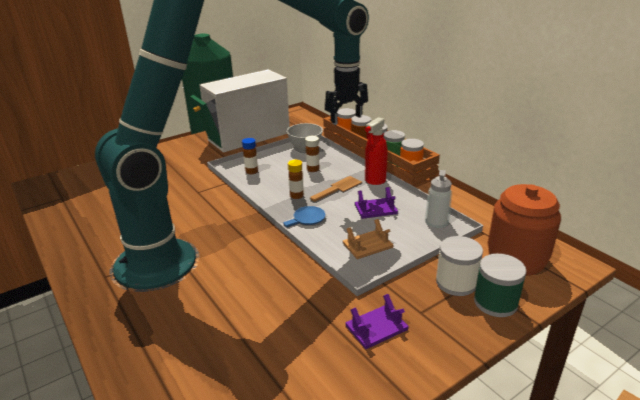

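Scene view: the yellow-lid jar is at (376,188), blue at (439,168) and white at (436,212). The cradle candidates are the wooden one at (265,232) and the purple ones at (168,215) and (324,255). The wooden one is meant because it's the beech one. Next I'll measure and confirm it in a crop.

```bash
python3 - <<'E'
from h import *
im=cv2.imread("pics/scene1.png");im2=cv2.imread("pics/side1.png")
a=cv2.resize(im[150:290,220:460],None,fx=3,fy=3,interpolation=2)[:300]
a=cv2.resize(im[190:270,230:350],(390,260),interpolation=cv2.INTER_CUBIC);b=cv2.resize(im[140:240,350:460],(390,354),interpolation=2)
c=cv2.resize(im2[210:265,325:415],(390,238),interpolation=2)
o=np.zeros((500,800,3),np.uint8);o[:260,:390]=a;o[:354,400:790]=b;o[261:499,:390]=c
cv2.imwrite("pics/crop1.png",o)
for n,i in(("scene",im),("side",im2)):
    W=np.load(n+"1.npy");hsv=cv2.cvtColor(i,cv2.COLOR_BGR2HSV)
    h,s,v=hsv[...,0],hsv[...,1],hsv[...,2]
    z=W[...,2];print(n)
    m=(h>20)&(h<34)&(s>150)&(v>100)&(z>.09)&(z<.16)
    P=W[m];print("yellow",len(P),P.min(0),P.max(0)); T=P[P[:,2]>P[:,2].max()-.006];print(" top",T.mean(0),T.min(0),T.max(0))
    # cradle box
    box=(slice(205,262),slice(240,290)) if n=="scene" else (slice(215,262),slice(338,400))
    P=W[box].reshape(-1,3);P=P[(P[:,2]>.012)&(P[:,2]<.12)]
    print("cradle",len(P),P.min(0),P.max(0)); print(np.histogram(P[:,2],12))
    np.save("cr_"+n+".npy",P)
P=np.vstack([np.load("cr_scene.npy"),np.load("cr_side.npy")])
r=cv2.minAreaRect(P[:,:2].astype(np.float32)*1000);print(r)
for n,(r0,r1,c0,c1) in {"blue":(148,162,430,450),"white":(190,205,426,446),"spoonblue":(190,218,308,345),"bottle":(205,280,378,412),"purple":(232,275,305,345),"spat":(208,246,355,385)}.items():
    Q=np.load("scene1.npy")[r0:r1,c0:c1].reshape(-1,3);Q=Q[Q[:,2]>.012];print(n,np.round(np.percentile(Q,[5,50,95],axis=0),3).tolist())
E
```

```text
scene
yellow 160 [0.47324886 0.03951818 0.10078217] [0.52166392 0.08146882 0.128005  ]
 top [0.49718299 0.06069767 0.12398351] [0.47440654 0.03951818 0.12209986] [0.51939577 0.08146882 0.128005  ]
cradle 940 [ 0.34980063 -0.33747268  0.01202889] [ 0.56769245 -0.23866981  0.0627952 ]
(array([414, 144,  39,  33,  41,  47,  43,  42,  33,  48,  38,  18]), array([0.01202889, 0.01625942, 0.02048995, 0.02472047, 0.028951  ,
       0.03318152, 0.03741205, 0.04164257, 0.0458731 , 0.05010362,
       0.05433415, 0.05856467, 0.0627952 ]))
side
yellow 151 [0.46976766 0.03521162 0.09846031] [0.51413837 0.08315283 0.12643365]
 top [0.49258784 0.05946811 0.12279598] [0.46976766 0.03789956 0.12044941] [0.51413837 0.08241639 0.12643365]
cradle 920 [ 0.4360349  -0.33801584  0.01200926] [ 0.60055698 -0.16865211  0.06111785]
(array([420, 151,  31,  32,  32,  52,  36,  36,  36,  26,  31,  37]), array([0.01200926, 0.01610165, 0.02019403, 0.02428641, 0.02837879,
       0.03247117, 0.03656356, 0.04065594, 0.04474832, 0.0488407 ,
       0.05293309, 0.05702547, 0.06111785]))
((497.53411865234375, -291.22357177734375), (283.83447265625, 137.52560424804688), 29.92385482788086)
blue [[0.357, 0.278, 0.023], [0.466, 0.294, 0.12], [0.482, 0.338, 0.126]]
white [[0.624, 0.158, 0.104], [0.645, 0.174, 0.122], [0.663, 0.195, 0.126]]
spoonblue [[0.381, -0.117, 0.012], [0.434, -0.07, 0.015], [0.496, -0.034, 0.02]]
bottle [[0.729, -0.065, 0.056], [0.783, -0.03, 0.13], [0.862, 0.004, 0.221]]
purple [[0.596, -0.202, 0.013], [0.641, -0.16, 0.017], [0.699, -0.116, 0.056]]
spat [[0.518, -0.046, 0.012], [0.594, 0.004, 0.016], [0.754, 0.025, 0.204]]
```

View pics/crop1.png

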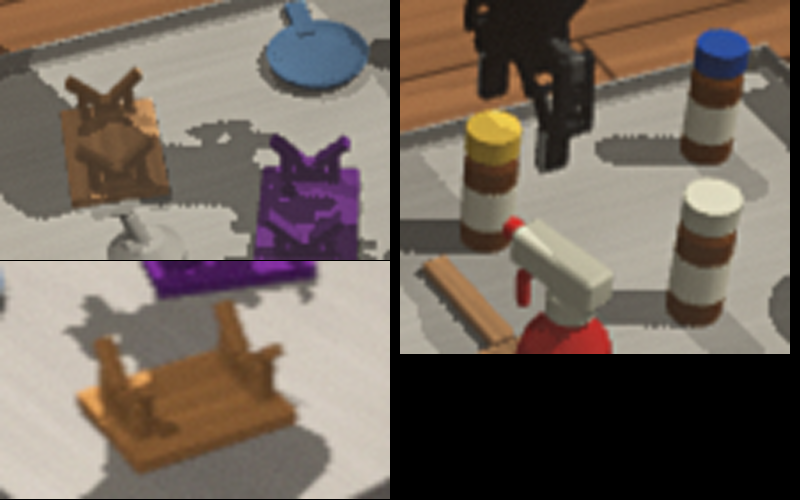

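The crop shows a beech-coloured wooden cradle (scene crop at ~(117,140)) with two empty V saddles. The others are purple, so the wooden one is confirmed. I'll fit its pose next.

```bash
python3 - <<'E'
from h import *
A=[]
for n in("scene","side"):
    i=cv2.imread(f"pics/{n}1.png");W=np.load(n+"1.npy");hsv=cv2.cvtColor(i,cv2.COLOR_BGR2HSV)
    d=np.linalg.norm(W[...,:2]-[.515,-.285],axis=-1)
    m=(d<.085)&(W[...,2]>.009)&(hsv[...,1]>100)&(hsv[...,0]>4)&(hsv[...,0]<22)
    P=W[m];A.append(P);
    S=P[P[:,2]>.025]
    k=S[:,:2].astype(np.float32)
    _,l,c=cv2.kmeans(k,2,None,(3,50,1e-5),5,cv2.KMEANS_PP_CENTERS)
    print(n,len(P),cv2.minAreaRect(P[:,:2].astype(np.float32)*1000),"saddles",c.tolist(),c.mean(0),np.linalg.norm(c[0]-c[1]),S[:,2].max())
    for j in(0,1): print("  saddle rect",cv2.minAreaRect(k[l[:,0]==j]*1000))
P=np.vstack(A);print(cv2.minAreaRect(P[:,:2].astype(np.float32)*1000))
E
```

```text
scene 949 ((505.76611328125, -288.1952209472656), (82.53812408447266, 118.63410949707031), 80.58832550048828) saddles [[0.5497688055038452, -0.295682817697525], [0.4628009498119354, -0.2819543480873108]] [ 0.5062849 -0.2888186] 0.088044755 0.06233932157909228
  saddle rect ((547.5711669921875, -294.417724609375), (66.4976806640625, 17.659618377685547), 82.7604751586914)
  saddle rect ((461.9731750488281, -282.0462951660156), (64.01536560058594, 16.931102752685547), 77.46328735351562)
side 954 ((498.739501953125, -288.7268981933594), (88.23385620117188, 116.7536392211914), 82.029296875) saddles [[0.5421662926673889, -0.295293927192688], [0.4553150534629822, -0.282391220331192]] [ 0.49874067 -0.28884256] 0.08780443 0.06068367150767662
  saddle rect ((543.3939208984375, -295.6201477050781), (63.597877502441406, 14.277201652526855), 80.9572525024414)
  saddle rect ((456.1995849609375, -283.41436767578125), (62.916378021240234, 15.250909805297852), 80.79454040527344)
((502.7188415527344, -289.66607666015625), (88.4387435913086, 123.97450256347656), 81.20579528808594)
```

>>> arm_command --deltas '[[[-10, -25, 10], [0, 0.15, 0], 85], [[-20, -60, 25], [0, 0.3, 0], 85], [[-25, -95, 45], [0, 0.45, 0], 85], [[-30, -125, 65], [0, 0.6, 0], 85], [[-30, -154, 80], [0, 0.75, 0], 85], [[-30, -154, 80], [0, 0.873, 0], 85], [[-30, -154, 80], [0, 0.873, 0], 85], [[-30, -154, 80], [0, 0.873, 0], 85]]' --squeeze 60

```text
t: 1.1
position: [0.4964, -0.0294, 0.1517]
ee_rot: [-1.702, -1.704, -0.793]
ft_force: [0.5, 0.7, 0.3]
opening: 0.0854
grasp_force: 0.0
```

```bash
python3 - <<'E'
from h import *
s=robot.sense();print(s["t"],s["q"],s["position"]);print(R.from_rotvec(s["ee_rot"]).as_matrix())
c=grab("wrist");cv2.imwrite("pics/w1.png",c["pixels"]);W=cloud(c)
d=np.linalg.norm(W[...,:2]-[.495,.06],axis=-1)
P=W[(d<.04)&(W[...,2]>.015)&(W[...,2]<.13)];print(len(P),P.min(0),P.max(0))
from scipy.optimize import least_squares
f=least_squares(lambda p:np.linalg.norm(P[:,:2]-p,axis=1)-.023,[.495,.06],loss="soft_l1",f_scale=.002)
# sides only
Q=P[P[:,2]<.118];f2=least_squares(lambda p:np.linalg.norm(Q[:,:2]-p,axis=1)-.023,[.495,.06],loss="soft_l1",f_scale=.002);print(f2.x,f2.cost,len(Q))
W2=np.load("scene1.npy");B=W2[255:312,258:295].reshape(-1,3);B=B[B[:,2]>.015];print("greybottle",np.percentile(B,[2,50,98],axis=0))
E
```

```text
1.1 [ 0.64276105  0.61215414 -0.26302016  1.91775288 -0.7088696   1.14473753
  0.87422263] [ 0.49643297 -0.02936179  0.15166519]
[[-1.36296037e-03  9.99998994e-01 -3.92607236e-04]
 [ 6.43690100e-01  1.17778185e-03  7.65285350e-01]
 [ 7.65285043e-01  7.90336214e-04 -6.43691058e-01]]
4358 [0.47006853 0.03847719 0.01507328] [0.51574526 0.08465063 0.1243608 ]
[0.49272654 0.06278313] 0.0005351313186020026 2454
greybottle [[ 0.73261523 -0.35216257  0.01850608]
 [ 0.76582202 -0.32428605  0.10139855]
 [ 0.77800456 -0.28906449  0.16334071]]
```

View pics/w1.png

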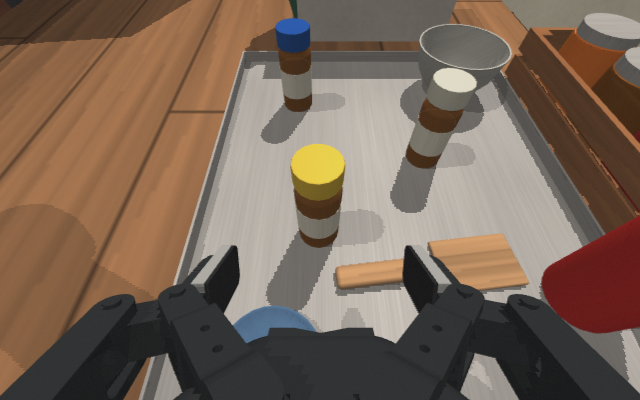

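The wrist view shows the yellow-lid jar centred between the fingers at (318,195), and the path to it is clear. Moving in.

>>> arm_command --deltas '[[[6, -2.5, 20], [0, 0, 0], 85], [[6, -2.5, 45], [0, 0, 0], 85], [[6, -2.5, 70], [0, 0, 0], 85], [[6, -2.5, 90], [0, 0, 0], 85], [[6, -2.5, 110], [0, 0, 0], 85], [[6, -2.5, 125], [0, 0, 0], 85], [[6, -2.5, 132], [0, 0, 0], 85], [[6, -2.5, 132], [0, 0, 0], 85], [[6, -2.5, 132], [0, 0, 0], 85]]'

```text
t: 2.28
position: [0.494, 0.0743, 0.0713]
ee_rot: [-1.703, -1.702, -0.795]
ft_force: [0.2, -0.4, 0.1]
opening: 0.0849
grasp_force: 0.0
```

>>> arm_command --deltas '[[[0, 0, 0], [0, 0, 0], 40], [[0, 0, 0], [0, 0, 0], 40], [[0, 0, 0], [0, 0, 0], 40], [[0, 0, 0], [0, 0, 0], 40], [[0, 0, 0], [0, 0, 0], 40], [[0, 0, 0], [0, 0, 0], 40], [[0, 0, 0], [0, 0, 0], 40], [[0, 0, 0], [0, 0, 0], 40]]' --squeeze 60

```text
t: 3.28
position: [0.4938, 0.0748, 0.0714]
ee_rot: [-1.702, -1.702, -0.795]
ft_force: [-1.0, -2.1, 5.2]
opening: 0.0444
grasp_force: 61.1
```

>>> arm_command --deltas '[[[8, 0, -6], [0, 0, 0], 40], [[23, 0, -19], [0, 0, 0], 40], [[46, 0, -39], [0, 0, 0], 40], [[69, 0, -58], [0, 0, 0], 40], [[92, 0, -77], [0, 0, 0], 40], [[115, 0, -97], [0, 0, 0], 40], [[126, 0, -106], [0, 0, 0], 40], [[126, 0, -106], [0, 0, 0], 40], [[126, 0, -106], [0, 0, 0], 40]]'

```text
t: 4.4
position: [0.4929, 0.0747, 0.2346]
ee_rot: [-1.702, -1.701, -0.792]
ft_force: [0.0, -0.0, -2.4]
opening: 0.0443
grasp_force: 61.4
```

```bash
python3 - <<'E'
from h import *
s=robot.sense();print(s["t"],s["q"],s["position"],s["ee_rot"],s["opening"],s["grasp_force"])
R0=R.from_rotvec(s["ee_rot"]).as_matrix();p=s["position"]
th=np.arctan2(.145,-.99); lid=np.array([np.cos(th),np.sin(th),0])
# jar axis in tool frame: upright now
a=R0.T@[0,0,1];print("axis in tool",a)
# place: tool with closing y horizontal perpendicular, lid dir along a
# rotate: first about tool y by -90 (lid->+y), then yaw about world z
Rp=R.from_euler("z",th-np.pi/2).as_matrix()@(R0@R.from_rotvec([0,-np.pi/2,0]).as_matrix())
print("Rp",Rp,"lid",Rp@a)
np.savez("plan.npz",R0=R0,p0=p,Rp=Rp)
G=lambda g:g+Rp@[0,0,.019]
for z in(.16,.065): 
    t=np.array([.502,-.289,z])+.020*lid+Rp@[0,0,.019]
    print(z,"tcp",t,"delta tool",1e3*R0.T@(t-p),R.from_matrix(R0.T@Rp).as_rotvec())
E
```

```text
4.4 [ 0.54599151  0.42911883 -0.34963863  1.98751625 -0.79767455  1.13000955
  0.70698741] [0.49285531 0.07472186 0.23459687] [-1.70206823 -1.70076638 -0.79216952] 0.04425296273853002 61.39660120010376
axis in tool [ 0.7662478  -0.00178377 -0.6425427 ]
Rp [[-0.75833364  0.14485201  0.63556902]
 [ 0.10985882  0.98945172 -0.0944263 ]
 [-0.6425427  -0.00178377 -0.7662478 ]] lid [-9.89710107e-01  1.43087049e-01  3.18184783e-06]
0.16 tcp [ 0.49428694 -0.28789573  0.14544129] delta tool [-301.31105805    1.56637638 -220.57079627] [ 0.13629669 -1.27688036 -1.55218728]
0.065 tcp [ 0.49428694 -0.28789573  0.05044129] delta tool [-374.10459905    1.73583486 -159.52923934] [ 0.13629669 -1.27688036 -1.55218728]
```

>>> arm_command --deltas '[[[-6, 0, -8], [0, -0.08, 0], 40], [[-20, 0, -23], [0, -0.25, 0], 40], [[-35, 0, -41], [0, -0.42, 0], 40], [[-50, 0, -59], [0, -0.59, 0], 40], [[-65, 0, -77], [0, -0.76, 0], 40], [[-80, 0, -95], [0, -0.93, 0], 40], [[-95, 0, -113], [0, -1.1, 0], 40], [[-110, 0, -131], [0, -1.27, 0], 40], [[-122, 0, -146], [0, -1.43, 0], 40], [[-128, 0, -153], [0, -1.571, 0], 40], [[-128, 0, -153], [0, -1.571, 0], 40], [[-128, 0, -153], [0, -1.571, 0], 40]]'

```text
t: 5.9
position: [0.4933, -0.1247, 0.2354]
ee_rot: [1.819, 1.819, -0.661]
ft_force: [0.2, 0.6, -2.4]
opening: 0.0444
grasp_force: 61.5
```

```bash
cat > d.py <<'E'
from h import *
import sys
s=robot.sense();d=np.load("plan.npz");R0=R.from_rotvec(s["ee_rot"]).as_matrix();p=s["position"];Rp=d["Rp"]
print(s["t"],s["q"],p,s["opening"],s["grasp_force"],s["ft_force"])
a=np.array([.766,0,-.643]);print("lid now",R0@a)
for z in(.16,.065):
    t=np.array([.502,-.289,z])+.020*(Rp@a)+Rp@[0,0,.019]
    print(z,"tcp",t,"delta",1e3*R0.T@(t-p),R.from_matrix(R0.T@Rp).as_rotvec())
E
python3 d.py
```

```text
5.9 [-0.14249109  0.31064781 -0.09056891  2.02313325  0.78600681  1.1467083
 -0.69288958] [ 0.49325686 -0.12472852  0.23536588] 0.04444128410393662 61.50108218193054 [ 0.23173237  0.60462533 -2.42181288]
lid now [7.05128225e-04 1.00009877e+00 2.63594279e-03]
0.16 tcp [ 0.49428472 -0.28789674  0.14545148] delta [-67.62327768   1.26605826 173.59439203] [-0.91493308 -0.00400626 -1.09396225]
0.065 tcp [ 0.49428472 -0.28789674  0.05045148] delta [ -6.73658617   1.39680631 246.51759617] [-0.91493308 -0.00400626 -1.09396225]
```

>>> arm_command --deltas '[[[-4, 0, 10], [-0.06, 0, -0.07], 40], [[-11, 0, 29], [-0.152, 0, -0.182], 40], [[-18, 0, 47], [-0.25, 0, -0.3], 40], [[-26, 0, 66], [-0.35, 0, -0.42], 40], [[-34, 0, 86], [-0.45, 0, -0.54], 40], [[-41, 0, 106], [-0.55, -0.001, -0.66], 40], [[-49, 1, 126], [-0.65, -0.002, -0.78], 40], [[-56, 1, 145], [-0.75, -0.003, -0.9], 40], [[-63, 1, 162], [-0.84, -0.004, -1.01], 40], [[-67.6, 1.3, 173.6], [-0.915, -0.004, -1.094], 40], [[-67.6, 1.3, 173.6], [-0.915, -0.004, -1.094], 40], [[-67.6, 1.3, 173.6], [-0.915, -0.004, -1.094], 40]]'

```text
t: 7.4
position: [0.4992, -0.285, 0.1481]
ee_rot: [0.33, 2.416, -0.126]
ft_force: [0.4, -0.4, -2.2]
opening: 0.0447
grasp_force: 61.9
```

```bash
python3 d.py; python3 - <<'E'
from h import *
o=[]
for n,(r,c) in {"scene":(150,200),"side":(150,290)}.items():
    k=grab(n);np.save(n+"2.npy",cloud(k));np.save(n+"2i.npy",k["pixels"])
    o.append(cv2.resize(k["pixels"][r:r+130,c:c+170],(390,298),interpolation=2))
k=grab("wrist");W=cloud(k);np.save("wrist2.npy",W);np.save("w2i.npy",k["pixels"])
o2=cv2.resize(k["pixels"],(400,250));f=np.zeros((560,784,3),np.uint8);f[:298,:390]=o[0];f[:298,392:782]=o[1];f[300:550,:400]=o2
cv2.imwrite("pics/p2.png",f)
i=k["pixels"];hsv=cv2.cvtColor(i,cv2.COLOR_BGR2HSV)
for z0,z1 in((.03,.063),(.009,.02)):
    m=(np.linalg.norm(W[...,:2]-[.5,-.289],axis=-1)<.085)&(W[...,2]>z0)&(W[...,2]<z1)&(hsv[...,1]>90)
    P=W[m];print(z0,len(P),cv2.minAreaRect(P[:,:2].astype(np.float32)*1000) if len(P)>5 else "")
E
```

```text
7.4 [ 1.02581954  0.36024801 -0.5219092   2.31717876  3.30436077  0.17313242
 -1.41795743] [ 0.49922169 -0.28497267  0.14812645] 0.04468763039767613 61.865447759628296 [ 0.40590579 -0.38744576 -2.23960857]
lid now [-0.96307616  0.26947741 -0.00843963]
0.16 tcp [ 0.49428472 -0.28789674  0.14545148] delta [ 4.76191819 -4.13775918 -0.53133459] [-0.08343402  0.0086189  -0.0964143 ]
0.065 tcp [ 0.49428472 -0.28789674  0.05045148] delta [66.45219706 -3.83413081 71.71281607] [-0.08343402  0.0086189  -0.0964143 ]
0.03 4465 ((501.08245849609375, -286.707763671875), (67.19546508789062, 101.59416198730469), 80.8577880859375)
0.009 9182 ((500.62017822265625, -286.75714111328125), (83.59175872802734, 116.15409088134766), 80.85577392578125)
```

View pics/p2.png

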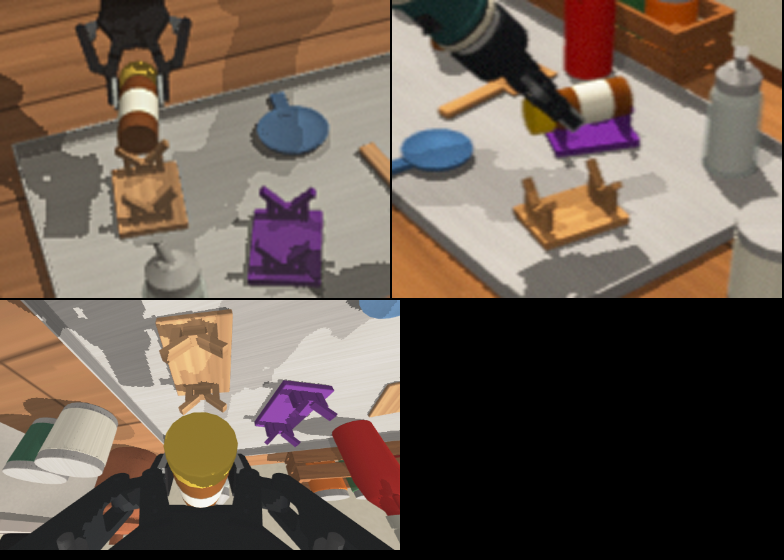

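The wooden cradle is clear in all three views and the jar hangs level, with its lid towards the base. The arm is still lagging a little, so I'll let it settle.

>>> arm_command --deltas '[[[0, 0, 0], [0, 0, 0], 40], [[0, 0, 0], [0, 0, 0], 40], [[0, 0, 0], [0, 0, 0], 40]]'

```text
t: 7.92
position: [0.5021, -0.2794, 0.1482]
ee_rot: [0.32, 2.417, -0.123]
ft_force: [0.1, 0.8, -2.8]
opening: 0.0445
grasp_force: 61.9
```

```bash
sed -i 's/\.502,-\.289/.5015,-.288/' d.py; python3 d.py
```

```text
7.925 [ 1.01059803  0.35877534 -0.51858452  2.31862649  3.29527972  0.17496949
 -1.41319745] [ 0.50209422 -0.27936535  0.14822288] 0.04452744235316667 61.925339698791504 [ 0.14843263  0.76622485 -2.77004578]
lid now [-0.96519562  0.2617684  -0.00892876]
0.16 tcp [ 0.49378472 -0.28689674  0.14545148] delta [ 6.41889279 -9.43462103 -1.79888644] [-0.07842871  0.00911824 -0.0901807 ]
0.065 tcp [ 0.49378472 -0.28689674  0.05045148] delta [68.14446343 -9.11421998 70.41504069] [-0.07842871  0.00911824 -0.0901807 ]
```

>>> arm_command --deltas '[[[9, -3, 5], [-0.026, 0.003, -0.03], 40], [[15, -6, 11], [-0.05, 0.006, -0.06], 40], [[22, -9, 18], [-0.078, 0.009, -0.09], 40], [[29, -9.3, 25], [-0.078, 0.009, -0.09], 40], [[29, -9.3, 25], [-0.078, 0.009, -0.09], 40], [[29, -9.3, 25], [-0.078, 0.009, -0.09], 40], [[29, -9.3, 25], [-0.078, 0.009, -0.09], 40]]'

```text
t: 8.8
position: [0.494, -0.2874, 0.1107]
ee_rot: [0.178, 2.438, -0.068]
ft_force: [-1.1, 0.4, -2.8]
opening: 0.0444
grasp_force: 61.9
```

```bash
python3 d.py
```

```text
8.8 [ 1.17208563  0.49155715 -0.6177665   2.30118322  3.49062258  0.19727124
 -1.37919145] [ 0.49400144 -0.28743417  0.11072106] 0.0443999203239986 61.90109610557556 [-1.09667809  0.37870203 -2.83177804]
lid now [-9.89405392e-01  1.45883322e-01 -1.61478146e-04]
0.16 tcp [ 0.49378472 -0.28689674  0.14545148] delta [-22.11014491   0.41670604 -26.78629879] [-0.00113269  0.00066888 -0.00039076]
0.065 tcp [ 0.49378472 -0.28689674  0.05045148] delta [38.98016646  0.6447313  45.96617101] [-0.00113269  0.00066888 -0.00039076]
```

On target. I'll check where the jar sits in the grip before lowering it.

```bash
python3 - <<'E'
from h import *
u=np.array([.9873,-.159,0]);v=np.array([.159,.9873,0]);c0=np.array([.5015,-.288,0])
f=[]
for n in("scene","side"):
    k=grab(n);W=cloud(k);i=k["pixels"];hsv=cv2.cvtColor(i,cv2.COLOR_BGR2HSV)
    D=W-c0;a=D@u;b=D@v;z=W[...,2]
    m=(abs(a)<.09)&(abs(b)<.035)&(z>.085)&(z<.155)
    col=(hsv[...,2]<75)&(hsv[...,1]<80)
    P=np.stack([a,b,z],-1)[m&~col];print(n,len(P),np.percentile(P,[1,5,50,95,99],axis=0).round(4).tolist())
    r,c=(160,200) if n=="scene" else (170,300)
    f.append(cv2.resize(i[r:r+120,c:c+130],(390,360),interpolation=2))
cv2.imwrite("pics/p3.png",np.hstack(f))
E
```

```text
scene 726 [[-0.0545, -0.0291, 0.1039], [-0.047, -0.0244, 0.1131], [0.0175, -0.0008, 0.1394], [0.0629, 0.023, 0.1468], [0.0643, 0.0283, 0.1487]]
side 602 [[-0.0617, -0.0285, 0.1059], [-0.0604, -0.0243, 0.1101], [0.0065, -0.0161, 0.1329], [0.0534, 0.0091, 0.1458], [0.0572, 0.0162, 0.1473]]
```

View pics/p3.png

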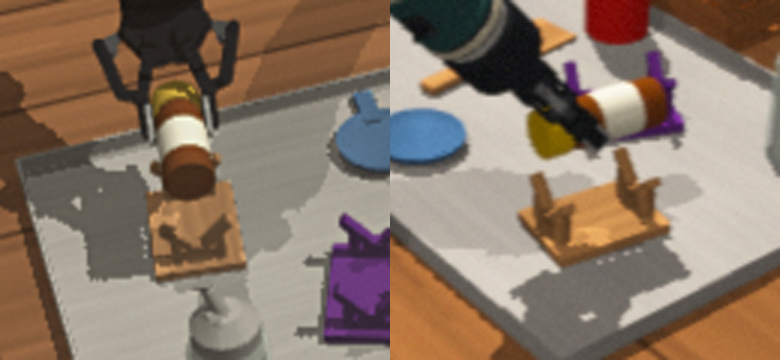

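The jar is centred over the cradle to about 2 mm, level, with its axis at z≈0.125. Lowering.

>>> arm_command --deltas '[[[6, 0, 8], [0, 0, 0], 40], [[14, 0.2, 17], [0, 0, 0], 40], [[21, 0.4, 25], [0, 0, 0], 40], [[27, 0.6, 32], [0, 0, 0], 40], [[31, 0.6, 37], [0, 0, 0], 40], [[34, 0.6, 40], [0, 0, 0], 40], [[35.5, 0.6, 42], [0, 0, 0], 40], [[35.5, 0.6, 42], [0, 0, 0], 40], [[35.5, 0.6, 42], [0, 0, 0], 40]]'

```text
t: 10.02
position: [0.4935, -0.2875, 0.0555]
ee_rot: [0.179, 2.438, -0.068]
ft_force: [0.4, -0.4, -2.4]
opening: 0.0447
grasp_force: 61.9
```

>>> arm_command --deltas '[[[1, 0, 1.2], [0, 0, 0], 40], [[2, 0, 2.3], [0, 0, 0], 40], [[2.6, 0, 3], [0, 0, 0], 40], [[2.6, 0, 3], [0, 0, 0], 40], [[2.6, 0, 3], [0, 0, 0], 40]]'

```text
t: 10.65
position: [0.4943, -0.287, 0.0532]
ee_rot: [0.177, 2.434, -0.069]
ft_force: [-7.9, 5.2, 18.1]
opening: 0.0448
grasp_force: 64.6
```

```bash
python3 d.py
```

```text
10.65 [ 1.04271812  0.60842021 -0.46976507  2.31551678  3.43780692  0.35075404
 -1.29620887] [ 0.49431151 -0.28700104  0.05324095] 0.04482545742420743 64.6227478981018 [-7.8914426   5.18121398 18.08809437]
lid now [-0.98935946  0.14614616 -0.00376238]
0.16 tcp [ 0.49378472 -0.28689674  0.14545148] delta [-59.14082908  -0.25400707 -70.74862487] [-0.00180062  0.00426844 -0.0001899 ]
0.065 tcp [ 0.49378472 -0.28689674  0.05045148] delta [2.21092866 0.03466817 1.78328872] [-0.00180062  0.00426844 -0.0001899 ]
```

Contact at about 20 N, so the jar is seated. Releasing gradually.

>>> arm_command --deltas '[[[-0.6, 0, -0.8], [0, 0, 0], 44], [[-0.6, 0, -0.8], [0, 0, 0], 47], [[-0.6, 0, -0.8], [0, 0, 0], 52], [[-0.6, 0, -0.8], [0, 0, 0], 60], [[-0.6, 0, -0.8], [0, 0, 0], 70], [[-0.6, 0, -0.8], [0, 0, 0], 75], [[-0.6, 0, -0.8], [0, 0, 0], 75], [[-0.6, 0, -0.8], [0, 0, 0], 75]]'

```text
t: 11.65
position: [0.4933, -0.2873, 0.0522]
ee_rot: [0.179, 2.438, -0.067]
ft_force: [-0.2, 0.3, 0.3]
opening: 0.0752
grasp_force: 0.0
```

```bash
cat > j.py <<'E'
from h import *
u=np.array([.9873,-.159,0]);v=np.array([.159,.9873,0]);c0=np.array([.5015,-.288,0])
f=[]
for n in("scene","side"):
    k=grab(n);W=cloud(k);i=k["pixels"];hsv=cv2.cvtColor(i,cv2.COLOR_BGR2HSV)
    D=W-c0;a=D@u;b=D@v;z=W[...,2]
    m=(abs(a)<.09)&(abs(b)<.03)&(z>.066)&(z<.1)
    col=(hsv[...,2]<75)&(hsv[...,1]<80)
    P=np.stack([a,b,z],-1)[m&~col];print(n,len(P),np.percentile(P,[1,5,50,95,99],axis=0).round(4).tolist())
    for s in(-1,1):
        q=P[s*P[:,0]>.02];print("  top z,half",s,np.percentile(q[:,2],97) if len(q) else None)
    r,c=(160,200) if n=="scene" else (170,300)
    f.append(cv2.resize(i[r:r+120,c:c+130],(390,360),interpolation=2))
cv2.imwrite("pics/"+__import__("sys").argv[1],np.hstack(f))
E
python3 j.py p4.png
```

```text
scene 533 [[-0.0551, -0.0218, 0.0669], [-0.0488, -0.0198, 0.0697], [0.0157, 0.0001, 0.0831], [0.062, 0.0202, 0.0892], [0.0638, 0.0227, 0.0906]]
  top z,half -1 0.08914810723471016
  top z,half 1 0.08944390602881888
side 398 [[-0.061, -0.0244, 0.0663], [-0.0602, -0.022, 0.0678], [0.0122, -0.0119, 0.0809], [0.0544, 0.0096, 0.0884], [0.0582, 0.0164, 0.0898]]
  top z,half -1 0.08687074513229058
  top z,half 1 0.08911822265116676
```

View pics/p4.png

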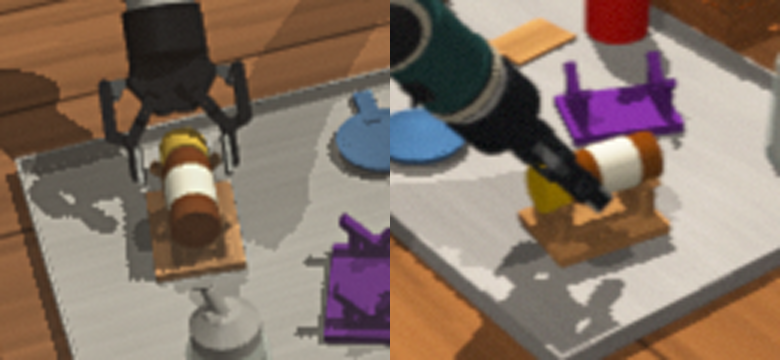

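The jar rests level on both saddles, with the fingers open on either side. Retracting straight up along the known path.

>>> arm_command --deltas '[[[-4, 0, -5], [0, 0, 0], 75], [[-11, 0, -13], [0, 0, 0], 80], [[-19, 0, -23], [0, 0, 0], 80], [[-28, 0, -33], [0, 0, 0], 80], [[-37, 0, -44], [0, 0, 0], 80], [[-45, 0, -54], [0, 0, 0], 80], [[-51, 0, -61], [0, 0, 0], 80], [[-51, 0, -61], [0, 0, 0], 80], [[-51, 0, -61], [0, 0, 0], 80], [[-51, 0, -61], [0, 0, 0], 80]]'

```text
t: 13.0
position: [0.4929, -0.287, 0.1314]
ee_rot: [0.179, 2.439, -0.067]
ft_force: [0.3, 0.5, 0.5]
opening: 0.0802
grasp_force: 0.0
```

```bash
python3 j.py p5.png; python3 d.py|head -1
```

```text
scene 528 [[-0.0543, -0.0218, 0.0675], [-0.0502, -0.0199, 0.0703], [0.0147, -0.0003, 0.0831], [0.0618, 0.0202, 0.0888], [0.0633, 0.0225, 0.0906]]
  top z,half -1 0.08878936453640596
  top z,half 1 0.08895485178704371
side 571 [[-0.0618, -0.0241, 0.0663], [-0.0596, -0.0223, 0.0676], [-0.0058, -0.0119, 0.0817], [0.0519, 0.0093, 0.0888], [0.0579, 0.0154, 0.0904]]
  top z,half -1 0.08845503893008078
  top z,half 1 0.08912288498948585
13.1 [ 1.20973318  0.44605102 -0.65747306  2.29430312  3.62525012  0.14857026
```

View pics/p5.png

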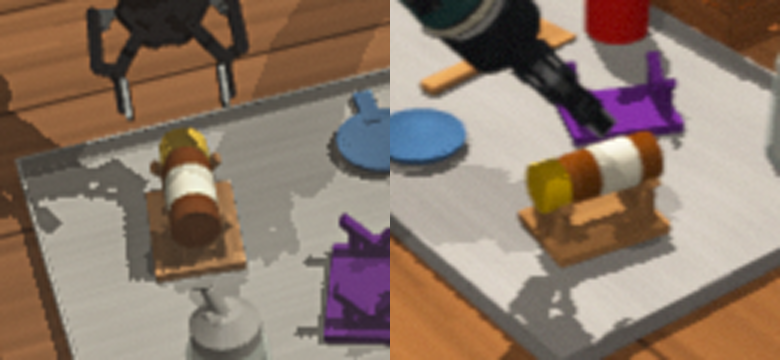

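The jar lies in the cradle, centred and free of the gripper. Joint 6 sits at the edge of its range, so I'll ease it back slightly and hand in.

>>> arm_command --deltas '[[[3, 0, 4], [0, 0, 0], 80], [[8, 0, 9], [0, 0, 0], 80], [[8, 0, 9], [0, 0, 0], 80], [[8, 0, 9], [0, 0, 0], 80]]'

```text
t: 13.6
position: [0.493, -0.2869, 0.1196]
ee_rot: [0.179, 2.438, -0.067]
ft_force: [-0.1, 0.0, 0.0]
opening: 0.0796
grasp_force: 0.0
```

```bash
python3 -c "
from station import robot
s=robot.sense();print(s['q'],s['position'],s['ft_force']);print(robot.sign_off())"
```

```text
[ 1.16222017  0.46219986 -0.6038295   2.30127072  3.60829314  0.18383579
 -1.51188154] [ 0.49300707 -0.28685435  0.11961212] [-0.11032385  0.01826939  0.03863672]
the job is handed in; nothing more can be done
None
```

The yellow-lidded jar lies released in the beech cradle, level and centred to about 2 mm on both saddles by the camera views, and the job was handed in at about 14 s (no verdict was returned); joint 6 briefly read 0.1486 against its listed 0.15 limit during the retreat, and I moved it back before handing in.

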